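# Clamp a pocket template in the corner of the marking jig

## Task

Get the pocket template ready for marking its notches: draw it back across the jig's board and slide it into the corner of the two fences, so that its straight top edge lies flush against the near fence and its left side (as seen from the arm) flush against the side fence. Then swing the clamp's handle fully down so that the toggle clamp holds the template there. Leave everything else on the jig and the table where it is.

Things in the scene. Friction and masses are not known exactly. Their poses are not given: they have to be found in the camera images.
- jig: The fixed marking jig: grey board 340 x 340 x 15 mm lying on the table. Origin under the board's centre; x away from the robot, y left, z up. Two aluminium bars 15 mm wide, 13 mm proud of the board, form a corner: the near fence runs along y at the robot's end, the side fence along x on the left. A toggle clamp stands on the board left of the side fence.
- jig_corner (a point): Inner corner of the two fences at the height of the board's upper face; axes parallel to the jig's. The board's centre is at (+130, -60) mm of this frame. The near fence's inner face is at x = 0, from y = 0 to -200 mm; the side fence's inner face is at y = 0, from x = 0 to +190 mm.
- pocket_mid (a point): Centre of the pocket template, half-way up: loose dark brown board plate 150 (x) x 130 (y) x 9 mm, about 130 g, sliding easily on the board, too wide to grip across. Straight full-width top edge at x = -75 mm; at x = +75 mm the bottom edge, 70 mm wide, both corners clipped 30 mm at 45 degrees. Seated, it lies at (+75, -65, +4.5) mm of jig_corner, axes parallel to the jig's.
- pocket_corner (a point): The template's square corner that goes into the corner of the fences: left end of its top edge, (-75, +65) mm from pocket_mid, at half thickness.
- clamp_handle (a joint): Angle of the toggle clamp's handle (rad): 0 = fully down against its stop, clamp locked; about 1.0 to 1.1 = open at the start, handle nearly upright, clamp arm raised. The handle stays where it is left and needs a few newtons at its grip to swing, a little more over the last 0.3 rad.
- handle_grip (a point): Middle of the upper face of the handle's black grip (80 x 22 x 16 mm). The hinge axis is parallel to jig x, at (y, z) = (+97, +22) mm of jig_corner. Handle down: this point is at (+75, +165, +52) mm of jig_corner, grip level toward jig +y. Open: the grip points steeply up, this face turned to jig -y, toward the template; it goes down by swinging outward to jig +y.
- clamp_arm: Steel arm of the clamp with a sprung black rubber foot 18 mm wide, driven by the handle through a link. Origin on its hinge pin, at (+75, +55, +32) mm of jig_corner. Open, it stands steeply up, the foot about 100 mm above the board, over the side fence. Shut, it lies level toward jig -y and the foot presses on the seated template at (+75, -23) mm of jig_corner with 5 N or more.
- round_weight_mid (a point): Round steel pattern weight with a knob, 56 mm wide, 48 mm high, on the jig's far left corner. Bystander. Point half-way up.
- seam_gauge: Small steel seam gauge, 100 x 24 x 3 mm with a black slider, on the jig's board left of the side fence. Bystander. Origin under its centre.
- block_weight: Wooden pattern weight with a steel top and bail handle, 87 x 52 x 60 mm, on the table to the left. Bystander. Origin under its centre.
- steel_rule: Steel rule 300 x 30 x 3 mm on the table to the right. Bystander. Origin under its centre.
- round_template: Another dark brown template, with a round bottom, 145 x 110 x 6 mm, on the table to the right. Bystander. Origin under its centre.
- tape_case: Round white tape-measure case, 58 mm wide, 18 mm high, on the table to the left. Bystander. Origin under its centre.
- chalk_wedge: Flat white tailor's chalk, 62 x 40 x 8 mm, on the table to the left. Bystander. Origin under its centre.
Mind the look-alikes: they are no part of the job. Leave any pink look-alike of the part that bears pocket_mid alone.

How it is judged (in metres and radians):
On the way:
1. the template lies flush in the corner of the fences while the clamp is still open (horizontal distance between pocket_corner and jig_corner below 0.004 m and angle between the x axis of pocket_mid and the x axis of jig_corner, either way round below 0.03 rad and value of joint clamp_handle above 0.6 rad), for 0.2 s.
At the end, for the whole second after the job is handed in: The template lies flat in the corner of the fences, its square top-left corner within 4 mm of theirs and its edges parallel to the fences within 0.03 rad; the clamp's handle is fully down (within 0.06 rad of its stop) and the clamp's foot presses on the template with more than 2 N (horizontal distance between pocket_corner and jig_corner below 0.004 m and angle between the x axis of pocket_mid and the x axis of jig_corner, either way round below 0.03 rad and z of pocket_mid in the frame of jig_corner below 0.0075 m and angle between pocket_mid's own z axis and vertical below 0.03 rad and value of joint clamp_handle below 0.06 rad and contact force between clamp_arm and pocket above 2 N); the robot touches nothing.
It fails at once if a bystander (weights, gauge, rule, round template, tape case, chalk) is moved more than 15 mm (distance of any of round_weight_mid, seam_gauge, block_weight, steel_rule, round_template, tape_case, chalk_wedge from where it was at the start of the episode above 0.015 m).
It also fails if it takes over 64 s, if anything falls off the work surface, if the arm or the gripper's body presses on something with over 40 N, if the wrist force passes 120 N, or if a joint passes its speed limit or range.

## Robot

A 6-joint arm with a two-finger parallel gripper is mounted at the origin on the work surface. World frame = base frame: x ahead of the robot, y to its left, z up, the work surface at z = 0. Lengths are in m, angles in degrees, forces in N, time in s.
With the tool pointing down it reaches from about 0.35 to 0.875 m from the base axis. Payload 4.2 kg.
Tool frame: the origin (TCP) lies on the centre line of the jaws, within the pads' length; the fingertips stand 19 mm ahead of it and the grasp point (between the pads) is the TCP; z points along the fingers, y is the line along which they close (so a half turn about z gives the same grasp; the last joint's range is limited). The gripper opens to 87 mm and grips with 3 to 60 N. Pads are 19 mm wide; open, the fingers measure 117 mm over their backs; the gripper's body (75 mm by 190 mm) begins 51 mm behind the grasp point.
Start: joints at [78.931, 22.042, 0.453, 0, -68.411, -14.817], TCP at [0.273, 0.562, 0.209] pointing down, gripper open.
Joint ranges: [-179.83, 179.83], [-69.29, 118.12], [-61.27, 80.66], [-181.25, 117.63], [-171.15, -9.14], [-177.46, 177.46]. Speed limits (degrees/s): [159.86, 159.86, 180, 180, 180, 180].

## Interface

Orientations are given as a 3x3 rotation matrix whose columns are the frame's x, y, z axes.
In Python, from station import sense, capture, finish_job, search_frame, masks_of gives the robot as it stands.
- The arm moves only by the tool drive_tool, never from a script. Its argument "rows" is a list of rows, each a list of 7 numbers: the opening in per cent of the stroke, from 0 (shut) to 100 (fully open), then the shift along the world's x, y, z in mm, then the turn, a rotation vector about the world's x, y, z in rad. In form: [[fingers, dx, dy, dz, wx, wy, wz], ...]. A call has 1 to 5 rows; each row shifts and turns the commanded pose from where the row before left it; what a row does not reach is not made up. A row lasts 1/12 s, in which the tool goes at most 41.7 mm and 7.16 degrees, less where a joint would pass 70% of its speed; a pose out of reach is approached as far as the arm can. A call is refused whole if a number of a shift passes 41.7 or a number of a turn 0.125, either way. A call with a gripper value outside its range is refused whole. The fingers move at their own pace and stop on an object; the grip force is fixed at half the most. Time passes only in rows, so rows that do not move let the fingers close. It gives the time, the measured TCP pose, the force, the opening and the grip force at its end, in the units of the state.
- sense(): the state, without advancing time (a new reading comes with each control period).
- capture(name): name is "scene" or "top" or "wrist"; returns a dict with "frame" (400x640x3 uint8, red, green, blue), "z_map" (400x640 float32, m along the optical axis (not along the pixel's ray), 0 where there is no reading), "fx", "fy", "cx", "cy" (pixels), "R" (3x3) and "t" (3): a world point X has camera coordinates R X + t; the wrist camera has in their place "T_tool_cam" (4x4, takes a point from camera to tool coordinates, whose origin is the TCP and whose axes are the flange's). Camera axes: x right, y down, z forward; pixel columns grow to the right and rows downward; lengths in m; the calibration is good to about 2 mm. A picture is of the moment at which its call begins: read the wrist's pose just before it.
- finish_job(): hands the job in; it is judged then, once.
Trained networks look in a picture, given as the dict that the camera call returned (one of the last four; its "shot" number tells which), for a name from the list of things; names that differ only in an ending like _2 or _b are one class to them, and where a whole thing is asked for, a point or a joint stands for the part that bears it (a point fixed in the world has none). Each returns a list of dicts, best first, with "p" (0 to 1); they miss things now and then, are a little off and sometimes report something else, mostly with a low value. They report only what shows in the picture. A call takes as long as a camera call. They do not tell look-alikes from the thing itself.
- search_frame(label, picture): "xy" ([column, row] in pixels, amid what is visible of it).
- masks_of(label, picture): "region" (400x640 bool, what is visible of it) and "xy" ([column, row] in pixels, amid what is visible of it).
The state is a dict: "time_s": time; "joints": joint angles; "joint_velocities": joint speeds; "effort": joint torques, N m; "tcp_pos": TCP position; "ee_rot": TCP orientation; "wrist_force": force on the tool from outside, world axes, zero at the start; "moment": the same for the moment, N m; "gripper_width": opening from 0.0 (shut) to 1.0 (fully open); "gripper_force": force on a finger pad.
Only numpy, scipy, OpenCV 4.12 (cv2) and the standard library are available. Lean on these libraries where they do the work, as an engineer would, in place of code of your own. Each camera call takes 0.05 s, during which the arm holds its last target. There are 200 camera calls.

## Working session

There is one attempt and no reset: what is moved stays moved. The work goes in short steps, Python scripts to look and compute and a tool call to move; the robot and the scene stay as the last step left them, time stands still between calls to the robot, and variables do not carry over. Pictures are saved under pics/ and viewed, at most 10 in all, crops included, and the job is handed in when it is done.

Besides the shell and the picture viewer there is one more tool, called after "Emit:" as a command line: name --pt "numbers of a row" for each row, then --argument value for the rest. drive_tool: Moves the arm, as the interface text tells. Its arguments: {"type":"object","properties":{"rows":{"type":"array"}},"required":["rows"]}

```bash
mkdir -p pics; cat > h.py <<'E'
import numpy as np, cv2
from station import *
def save(p,n,box=None,s=1):
    f=p["frame"][...,::-1]
    if box: f=f[box[1]:box[3],box[0]:box[2]]
    cv2.imwrite("pics/"+n,cv2.resize(f,None,fx=s,fy=s,interpolation=cv2.INTER_CUBIC))
def cloud(p,st=None):
    z=p["z_map"]; v,u=np.mgrid[:400,:640]
    c=np.stack([(u-p["cx"])/p["fx"]*z,(v-p["cy"])/p["fy"]*z,z],-1)
    if "R" in p: w=(c-np.array(p["t"]))@np.array(p["R"])
    else:
        T=np.array(p["T_tool_cam"]); w=(c@T[:3,:3].T+T[:3,3])@np.array(st["ee_rot"]).T+np.array(st["tcp_pos"])
    w[z==0]=np.nan
    return w
E
python3 - <<'E'
from h import *
s=sense(); print(s["time_s"],s["tcp_pos"],s["ee_rot"])
for n in ("top","scene"):
    p=capture(n); save(p,n+"0.png"); w=cloud(p)
    for l in ("jig","pocket_mid","clamp_handle","clamp_arm","round_weight_mid","seam_gauge","block_weight","tape_case","chalk_wedge","round_template"):
        for r in masks_of(l,p)[:3]:
            m=r["region"]; print(n,l,round(r["p"],2),np.round(r["xy"]),m.sum(),np.round(np.nanmedian(w[m],0),3))
E
```

```text
0.0 [0.27256586 0.56171654 0.20825782] [[ 8.99585272e-01 -4.36744326e-01 -8.55463480e-04]
 [-4.36745147e-01 -8.99582969e-01 -2.03917906e-03]
 [ 1.21039507e-04  2.20803497e-03 -9.99997555e-01]]
top jig 0.89 [323. 182.] 6912 [ 0.527 -0.021  0.014]
top pocket_mid 0.67 [238. 252.] 1409 [0.28  0.274 0.008]
top pocket_mid 0.62 [349. 174.] 1435 [ 0.568 -0.111  0.023]
top clamp_arm 0.56 [296. 181.] 65 [0.519 0.073 0.124]
top round_weight_mid 0.58 [433. 159.] 693 [ 0.625 -0.416  0.001]
top round_weight_mid 0.48 [303. 135.] 151 [0.703 0.048 0.039]
top seam_gauge 0.63 [296. 158.] 165 [0.618 0.08  0.018]
top block_weight 0.86 [207. 201.] 399 [0.448 0.389 0.036]
top tape_case 0.79 [208. 152.] 201 [0.627 0.404 0.016]
top tape_case 0.74 [451. 229.] 1139 [ 0.382 -0.48   0.005]
top chalk_wedge 0.72 [177. 168.] 183 [0.564 0.522 0.007]
top round_template 0.73 [447. 228.] 1156 [ 0.382 -0.48   0.005]
top round_template 0.18 [349. 170.] 1398 [ 0.57  -0.111  0.023]
scene jig 0.9 [303. 225.] 7574 [ 0.583 -0.003  0.015]
scene pocket_mid 0.96 [429. 204.] 1372 [0.287 0.277 0.009]
scene pocket_mid 0.83 [270. 210.] 1475 [ 0.575 -0.104  0.023]
scene clamp_handle 0.62 [347. 213.] 207 [0.538 0.134 0.099]
scene clamp_arm 0.53 [334. 203.] 288 [0.523 0.078 0.094]
scene round_weight_mid 0.63 [286. 261.] 374 [0.718 0.06  0.038]
scene round_weight_mid 0.51 [447. 250.] 739 [0.464 0.398 0.037]
scene round_weight_mid 0.25 [273. 210.] 1409 [ 0.575 -0.105  0.024]
scene seam_gauge 0.49 [334. 205.] 211 [0.526 0.081 0.093]
scene seam_gauge 0.48 [318. 244.] 224 [0.621 0.084 0.018]
scene block_weight 0.95 [451. 251.] 729 [0.464 0.399 0.037]
scene block_weight 0.26 [289. 260.] 428 [0.717 0.058 0.038]
scene tape_case 0.78 [431. 303.] 506 [0.634 0.41  0.018]
scene chalk_wedge 0.86 [484. 305.] 426 [0.567 0.526 0.008]
scene round_template 0.56 [227. 151.] 619 [ 0.387 -0.474  0.005]
```

View pics/top0.png

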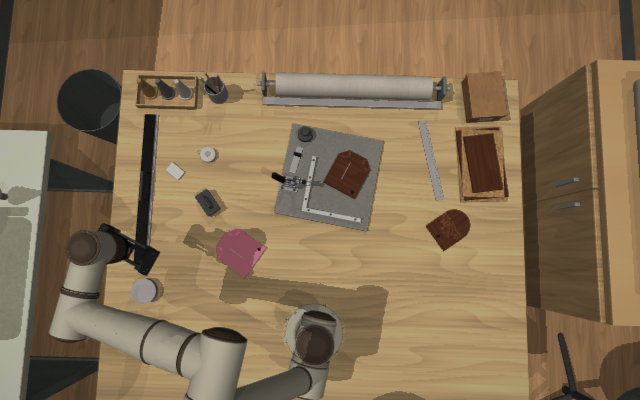

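View pics/scene0.png

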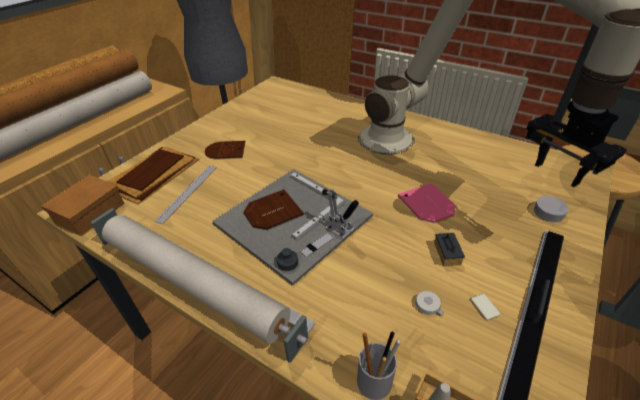

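The top picture shows the jig around (328,178). Template candidates are brown with clipped corners on the jig (349,174), the pink look-alike (238,252), the round template (447,228) and brown stock in a tray (483,163). I choose (349,174).

```bash
python3 - <<'E'
from h import *
for n in ("top","scene"):
    p=capture(n); w=cloud(p)
    if n=="top": save(p,"crop.png",(265,115,395,235),5)
    m=masks_of("jig",p)[0]["region"]; b=w[m]; b=b[np.abs(b[:,2]-.016)<.006]
    r=cv2.minAreaRect((b[:,:2]*1000).astype(np.float32)); print(n,"jig",r)
    for q in masks_of("pocket_mid",p)[:2]:
        b=w[q["region"]]; b=b[np.abs(b[:,2]-.023)<.007]
        if len(b)>100 and b[:,1].mean()<0.1:
            print("pocket",cv2.minAreaRect((b[:,:2]*1000).astype(np.float32)),b.mean(0)); 
            h=cv2.convexHull((b[:,:2]*1000).astype(np.float32)); print(cv2.approxPolyDP(h,6,True)[:,0].round())
E
```

```text
top jig ((557.7183227539062, -42.641204833984375), (339.94573974609375, 339.57171630859375), 80.4320297241211)
pocket ((571.8641967773438, -112.47225189208984), (130.39498901367188, 151.79417419433594), 61.998043060302734) [ 0.56953906 -0.11068147  0.02279886]
[[ 650. -103.]
 [ 631.  -70.]
 [ 533.  -28.]
 [ 484. -130.]
 [ 568. -184.]
 [ 590. -187.]
 [ 630. -165.]]
scene jig ((558.0828857421875, -40.491241455078125), (343.3518371582031, 341.94476318359375), 80.40924072265625)
pocket ((573.84716796875, -107.56299591064453), (129.689697265625, 150.0983123779297), 63.35086441040039) [ 0.57473094 -0.10318768  0.02338264]
[[ 654. -104.]
 [ 638.  -69.]
 [ 537.  -20.]
 [ 483. -127.]
 [ 587. -185.]
 [ 627. -166.]]
```

View pics/crop.png

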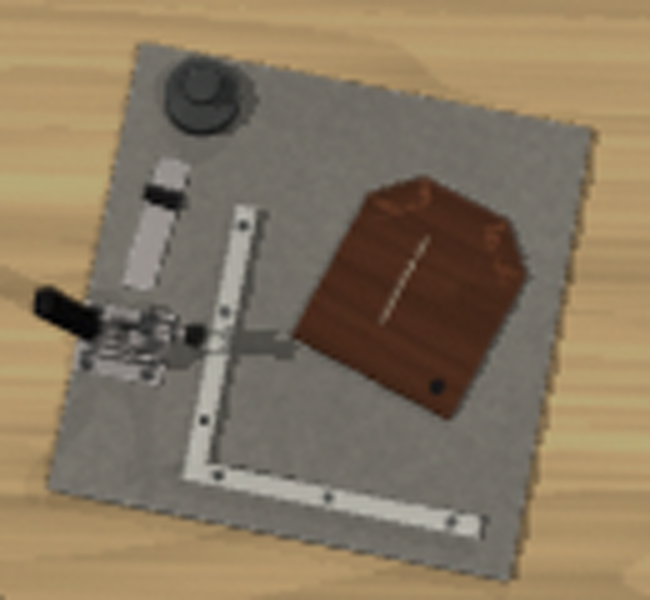

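The crop confirms the brown template: straight top edge from (295,338) to (452,415), clipped corners at the far end. It is yawed about −18° relative to the jig. I'll raise the arm and go above the jig for a close look.

Emit:
drive_tool --pt "100 10 -20 25 0 0 0.095" --pt "100 18 -38 25 0 0 0.095" --pt "100 18 -38 25 0 0 0.095" --pt "100 18 -38 25 0 0 0" --pt "100 18 -38 25 0 0 0"

```text
time_s: 1.82
tcp_pos: [0.3445, 0.4112, 0.3206]
ee_rot: [[0.986, -0.165, 0.0], [-0.165, -0.986, 0.0], [0.0, -0.0, -1.0]]
wrist_force: [0.4, -0.2, -0.0]
gripper_width: 1.001
gripper_force: 0.0
```

Emit:
drive_tool --pt "100 18 -38 15 0 0 0" --pt "100 18 -38 0 0 0 0" --pt "100 18 -38 0 0 0 0" --pt "100 18 -38 0 0 0 0" --pt "100 18 -38 0 0 0 0"

```text
time_s: 2.23
tcp_pos: [0.4326, 0.2248, 0.3341]
ee_rot: [[0.986, -0.165, 0.001], [-0.165, -0.986, 0.001], [0.001, -0.001, -1.0]]
wrist_force: [1.9, 1.0, 0.1]
gripper_width: 0.996
gripper_force: 0.0
```

Emit:
drive_tool --pt "0 18 -38 0 0 0 0" --pt "0 18 -38 0 0 0 0" --pt "0 18 -38 0 0 0 0" --pt "0 18 -38 0 0 0 0" --pt "0 18 -38 0 0 0 0"

```text
time_s: 2.65
tcp_pos: [0.5219, 0.0364, 0.334]
ee_rot: [[0.986, -0.166, 0.001], [-0.166, -0.986, 0.0], [0.001, -0.001, -1.0]]
wrist_force: [1.1, 1.6, 0.2]
gripper_width: 0.706
gripper_force: 0.0
```

Emit:
drive_tool --pt "0 0 -20 0 0 0 0" --pt "0 0 0 0 0 0 0" --pt "0 0 0 0 0 0 0"

```text
time_s: 2.9
tcp_pos: [0.5215, 0.0173, 0.3334]
ee_rot: [[0.986, -0.169, -0.0], [-0.169, -0.986, 0.0], [-0.0, -0.0, -1.0]]
wrist_force: [-0.6, -0.2, -0.3]
gripper_width: 0.483
gripper_force: 0.0
```

```bash
python3 - <<'E'
from h import *
s=sense(); p=capture("wrist"); save(p,"w1.png"); print(s["tcp_pos"],np.round(s["ee_rot"],3).tolist(),s["gripper_width"],np.round(s["joints"]),np.round(s["wrist_force"],1))
print(np.round(p["T_tool_cam"],3))
w=cloud(p,s)
for l in ("jig","pocket_mid","clamp_handle","clamp_arm"):
    for r in masks_of(l,p)[:2]:
        b=w[r["region"]]; b=b[np.isfinite(b[:,2])]; print(l,r["p"],np.round(r["xy"]),len(b),np.round(np.median(b,0),3))
        if l=="pocket_mid":
            b=b[np.abs(b[:,2]-.024)<.004]; h=(b[:,:2]*1000).astype(np.float32); print(cv2.minAreaRect(h)); print(cv2.approxPolyDP(cv2.convexHull(h),5,True)[:,0].round())
# fence: heights 25..31 mm, in board frame
m=(np.abs(w[...,2]-.028)<.0035); 
cv2.imwrite("pics/m.png",m*255)
E
```

```text
[0.5215199  0.01734012 0.33340398] [[0.986, -0.169, -0.0], [-0.169, -0.986, 0.0], [-0.0, -0.0, -1.0]] 0.4832088700853606 [ 20.   8.  -1.  -0. -81.  61.] [-0.6 -0.2 -0.3]
[[ 0.001 -0.971 -0.239  0.064]
 [ 1.     0.001  0.001  0.   ]
 [-0.    -0.239  0.971 -0.175]
 [ 0.     0.     0.     1.   ]]
jig 0.62 [338. 125.] 37989 [ 0.572 -0.019  0.015]
pocket_mid 0.78 [401. 115.] 8706 [ 0.571 -0.112  0.023]
((570.86865234375, -112.14566040039062), (130.4901580810547, 150.53953552246094), 63.1021842956543)
[[ 653. -113.]
 [ 638.  -73.]
 [ 533.  -22.]
 [ 476. -133.]
 [ 582. -190.]
 [ 622. -174.]]
clamp_handle 0.96 [231. 178.] 910 [0.531 0.133 0.116]
clamp_arm 0.97 [277. 181.] 535 [0.52  0.069 0.127]
clamp_arm 0.58 [ 92. 229.] 737 [0.476 0.395 0.036][ WARN:0@1.505] global loadsave.cpp:1063 imwrite_ Unsupported depth image for selected encoder is fallbacked to CV_8U.
```

View pics/w1.png

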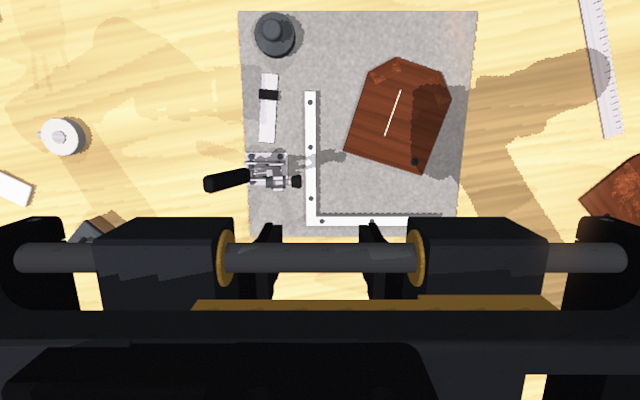

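The wrist view shows the fence corner at (318,213), the template at (400,115), the clamp handle at (228,180) and the arm's foot at (296,181). Next I fit the fence faces.

```bash
cat >> h.py <<'E'
def toC(X,a,c):  # world xy mm -> corner frame
    R=np.array([[np.cos(a),-np.sin(a)],[np.sin(a),np.cos(a)]]); return (X-c)@R
E
python3 - <<'E'
from h import *
s=sense(); p=capture("wrist"); w=cloud(p,s)
m=np.abs(w[...,2]-.028)<.003; m&=(p["frame"].min(-1)>120)
P=w[m][:,:2]*1000
a=np.radians(-9.6); R=np.array([[np.cos(a),-np.sin(a)],[np.sin(a),np.cos(a)]])
c=np.array([558,-42])+R@np.array([-130,60])
for it in range(3):
    q=toC(P,a,c)
    S=(abs(q[:,1]-7)<14)&(q[:,0]>15)&(q[:,0]<190); N=(abs(q[:,0]+7)<14)&(q[:,1]<-15)&(q[:,1]>-170)
    ks=np.polyfit(q[S,0],q[S,1],1); kn=np.polyfit(q[N,1],q[N,0],1)
    print(S.sum(),N.sum(),ks,kn,np.percentile(q[S,1],[2,98]),np.percentile(q[N,0],[2,98]),np.degrees(a),c)
    a+=ks[0]; R=np.array([[np.cos(a),-np.sin(a)],[np.sin(a),np.cos(a)]])
    c=c+R@np.array([kn[1]+7.5,ks[1]-7.5])
def rep(n,X): print(n,np.round(toC(np.atleast_2d(X)*1.0,a,c),1).tolist())
rep("tmpl",[571,-112]); print("yaw rel", -26.9-np.degrees(a))
b=w[m*0==0]; b=w.reshape(-1,3); b=b[np.isfinite(b[:,0])]; q=toC(b[:,:2]*1000,a,c); z=b[:,2]*1000
for x in (60,75,90):
  k=(abs(q[:,0]-x)<7)&(q[:,1]>-40)&(q[:,1]<200)&(z>50); o=np.c_[q[k],z[k]-15]; o=o[np.argsort(o[:,1])]; print(x,o[::max(1,len(o)//12)].round().tolist())
E
```

```text
1085 408 [-2.73851408e-03  6.81072465e+00] [-1.15969641e-03 -8.70970979e+00] [-0.84208248 13.92073573] [-16.36581921  -1.60664593] -9.6 [439.82663998  38.8396993 ]
1090 398 [-2.63213148e-04  7.53511052e+00] [-3.34907413e-03 -7.46283895e+00] [ 0.20427825 15.07322804] [-14.97838081  -0.24584322] -9.756905298824623 [438.51761756  38.36540131]
1090 398 [-2.05942692e-06  7.50022434e+00] [-3.60184310e-03 -7.49958965e+00] [ 0.20397761 15.08014782] [-14.99662182  -0.27383418] -9.771986301292024 [438.56019867  38.39369515]
tmpl [[156.0, -125.7]]
yaw rel -17.127895702237332
60 [[67.0, 38.0, 118.0], [66.0, 46.0, 121.0], [64.0, 94.0, 63.0], [64.0, 98.0, 66.0], [66.0, 102.0, 85.0], [66.0, 106.0, 93.0], [65.0, 109.0, 100.0], [65.0, 112.0, 107.0], [67.0, 114.0, 115.0], [65.0, 117.0, 116.0], [66.0, 120.0, 124.0], [64.0, 123.0, 126.0], [67.0, 129.0, 126.0]]
75 [[79.0, -40.0, 425.0], [81.0, -38.0, 425.0], [80.0, -17.0, 379.0], [79.0, 6.0, 367.0], [81.0, 17.0, 106.0], [73.0, 31.0, 110.0], [77.0, 46.0, 113.0], [74.0, 58.0, 119.0], [81.0, 95.0, 69.0], [71.0, 104.0, 97.0], [70.0, 112.0, 113.0], [81.0, 120.0, 125.0]]
90 [[83.0, -40.0, 425.0], [96.0, -21.0, 357.0], [96.0, -20.0, 398.0], [85.0, -18.0, 381.0], [87.0, -16.0, 376.0], [84.0, 8.0, 381.0], [89.0, 10.0, 380.0], [92.0, 11.0, 393.0], [95.0, 14.0, 345.0], [93.0, 73.0, 403.0], [95.0, 74.0, 406.0], [95.0, 75.0, 409.0]]
```

Emit:
drive_tool --pt "34 30 -31 -10 0 0 0" --pt "34 30 -31 -10 0 0 0" --pt "34 30 -31 -10 0 0 0" --pt "34 30 -31 -10 0 0 0" --pt "34 30.7 -30 -10 0 0 0"

```text
time_s: 3.62
tcp_pos: [0.6646, -0.127, 0.2861]
ee_rot: [[0.986, -0.164, 0.0], [-0.164, -0.986, -0.0], [0.0, -0.0, -1.0]]
wrist_force: [0.9, 0.9, 0.1]
gripper_width: 0.335
gripper_force: 0.0
```

Emit:
drive_tool --pt "34 0 0 -40 0 0 0" --pt "34 0 0 -40 0 0 0" --pt "34 0 0 -40 0 0 0" --pt "34 0 0 -40 0 0 0" --pt "34 0 0 -40 0 0 0"

```text
time_s: 4.03
tcp_pos: [0.6635, -0.1257, 0.0848]
ee_rot: [[0.986, -0.165, 0.001], [-0.165, -0.986, -0.0], [0.001, -0.0, -1.0]]
wrist_force: [1.4, 0.2, -0.4]
gripper_width: 0.34
gripper_force: 0.0
```

Emit:
drive_tool --pt "34 0 0 -20 0 0 0" --pt "34 0 0 -15 0 0 0" --pt "34 0 0 -8 0 0 0" --pt "34 0 0 0 0 0 0"

```text
time_s: 4.37
tcp_pos: [0.6623, -0.1258, 0.0412]
ee_rot: [[0.986, -0.165, -0.004], [-0.165, -0.986, 0.0], [-0.004, 0.001, -1.0]]
wrist_force: [0.1, 0.5, 0.7]
gripper_width: 0.339
gripper_force: 0.0
```

Emit:
drive_tool --pt "34 1.5 -9.4 -4 0 0 0" --pt "34 0 0 0 0 0 0" --pt "34 -7.9 1.4 0 0 0 0" --pt "34 -7.9 1.4 0 0 0 0" --pt "34 -7.9 1.4 0 0 0 0"

```text
time_s: 4.78
tcp_pos: [0.6405, -0.1318, 0.0403]
ee_rot: [[0.986, -0.166, 0.001], [-0.166, -0.986, 0.0], [0.001, -0.0, -1.0]]
wrist_force: [-0.4, -0.5, 0.5]
gripper_width: 0.342
gripper_force: 0.0
```

Emit:
drive_tool --pt "34 -7.9 1.4 0 0 0 0" --pt "34 -7.9 1.4 0 0 0 0" --pt "34 -7.9 1.4 0 0 0 0" --pt "34 -7.9 1.4 0 0 0 0" --pt "34 0 0 0 0 0 0"

```text
time_s: 5.2
tcp_pos: [0.6077, -0.1258, 0.0395]
ee_rot: [[0.986, -0.166, -0.001], [-0.166, -0.986, 0.0], [-0.001, -0.0, -1.0]]
wrist_force: [0.0, -0.1, -0.1]
gripper_width: 0.34
gripper_force: 0.0
```

```bash
cat >> h.py <<'E'
A=np.radians(-9.77); C=np.array([438.6,38.4])
def tmpl(cam,name=None):
    s=sense(); p=capture(cam); w=cloud(p,s)
    print("tcp C",np.round(toC(np.array(s["tcp_pos"][:2])*1000,A,C),1),np.round(s["tcp_pos"][2],4),"F",np.round(s["wrist_force"],1),"t",s["time_s"])
    if name: save(p,name)
    for r in masks_of("pocket_mid",p)[:3]:
        b=w[r["region"]]; b=b[np.abs(b[:,2]-.024)<.004]
        if len(b)<100: continue
        q=toC(b[:,:2]*1000,A,C).astype(np.float32); print(cam,r["p"],[np.round(x,1) for x in cv2.minAreaRect(q)],np.round(cv2.approxPolyDP(cv2.convexHull(q),5,True)[:,0]).tolist())
E
python3 -c "
from h import *
tmpl('wrist','w2.png');tmpl('top')"
```

```text
tcp C [ 194.5 -133.2] 0.0395 F [ 0.  -0.1 -0.1] t 5.2
wrist 0.86 [array([ 185.1, -125.3]), array([112.4,  94.2]), np.float64(72.9)] [[218.0, -77.0], [200.0, -72.0], [140.0, -112.0], [141.0, -155.0], [200.0, -189.0], [218.0, -180.0], [237.0, -115.0]]
tcp C [ 196.5 -133.1] 0.0397 F [0.2 0.  0.8] t 5.3
top 0.6 [array([ 139.4, -121. ]), array([129.5, 121.2]), np.float64(74.2)] [[188.0, -71.0], [132.0, -52.0], [107.0, -60.0], [94.0, -74.0], [75.0, -125.0], [72.0, -163.0], [178.0, -197.0], [188.0, -148.0]]
```

View pics/w2.png

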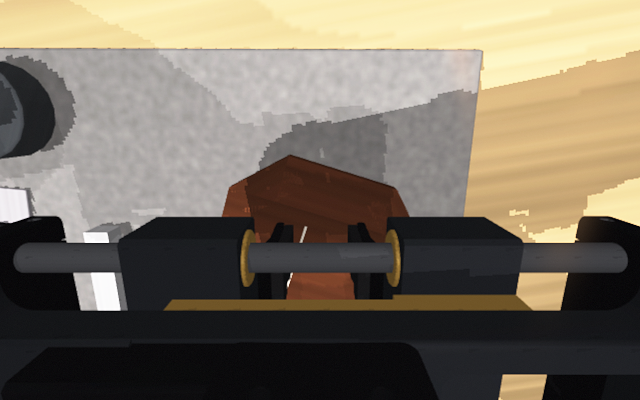

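The picture shows the fingertips over the template, whose far edge is still at (290,155)–(400,190). They passed above it without moving it, so the tips are higher than nominal at this opening. I'll press on the template lightly near its far end and drag it, which keeps the gripper body clear of the clamp arm.

Emit:
drive_tool --pt "34 0 0 5 0 0 0" --pt "34 13.5 -12.5 0 0 0 0" --pt "34 0 0 -4 0 0 0" --pt "34 0 0 -2 0 0 0" --pt "34 0 0 0 0 0 0"

```text
time_s: 5.82
tcp_pos: [0.6222, -0.1386, 0.0374]
ee_rot: [[0.986, -0.167, -0.002], [-0.167, -0.986, 0.0], [-0.002, -0.0, -1.0]]
wrist_force: [-0.6, -0.2, -0.4]
gripper_width: 0.339
gripper_force: 0.0
```

Emit:
drive_tool --pt "34 0 0 -1.5 0 0 0" --pt "34 0 0 0 0 0 0"

```text
time_s: 5.98
tcp_pos: [0.6226, -0.1384, 0.0365]
ee_rot: [[0.986, -0.166, -0.001], [-0.166, -0.986, 0.0], [-0.001, 0.0, -1.0]]
wrist_force: [0.3, -0.9, -0.2]
gripper_width: 0.34
gripper_force: 0.0
```

Emit:
drive_tool --pt "34 0 0 -1.5 0 0 0" --pt "34 0 0 0 0 0 0"

```text
time_s: 6.15
tcp_pos: [0.6228, -0.1384, 0.0353]
ee_rot: [[0.986, -0.166, -0.0], [-0.166, -0.986, 0.0], [-0.0, -0.0, -1.0]]
wrist_force: [0.6, -0.3, 0.3]
gripper_width: 0.342
gripper_force: 0.0
```

Emit:
drive_tool --pt "34 0 0 -2 0 0 0" --pt "34 0 0 0 0 0 0"

```text
time_s: 6.32
tcp_pos: [0.6229, -0.1385, 0.0331]
ee_rot: [[0.986, -0.166, -0.001], [-0.166, -0.986, 0.0], [-0.001, -0.0, -1.0]]
wrist_force: [0.5, 0.0, -0.0]
gripper_width: 0.341
gripper_force: 0.0
```

Emit:
drive_tool --pt "34 0 0 -2 0 0 0" --pt "34 0 0 0 0 0 0"

```text
time_s: 6.48
tcp_pos: [0.6229, -0.1387, 0.0311]
ee_rot: [[0.986, -0.166, -0.001], [-0.166, -0.986, 0.0], [-0.001, 0.0, -1.0]]
wrist_force: [-0.3, -0.7, 0.2]
gripper_width: 0.336
gripper_force: 0.0
```

```bash
python3 -c "
from h import *
tmpl('wrist');tmpl('scene')
p=capture('scene');save(p,'s2.png',(200,130,360,270),5)"
```

```text
tcp C [ 211.6 -143.2] 0.0311 F [-0.3 -0.7  0.2] t 6.4833
tcp C [ 211.8 -143.2] 0.0313 F [ 0.2  0.5 -0.2] t 6.5833
scene 0.77 [array([ 159.1, -118.4]), array([125.8, 150. ]), np.float64(73.6)] [[238.0, -112.0], [219.0, -76.0], [107.0, -41.0], [71.0, -157.0], [211.0, -176.0], [221.0, -168.0]]
```

View pics/s2.png

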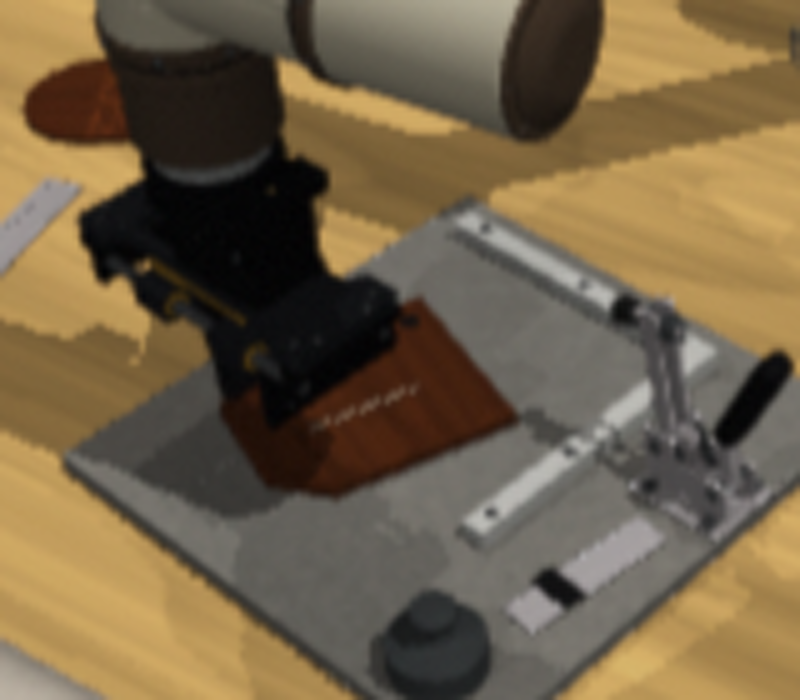

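The scene crop shows the fingertips at about (240,395) and (285,420), just above the far end of the template, which has not moved. I keep lowering.

Emit:
drive_tool --pt "34 0 0 -2 0 0 0" --pt "34 0 0 0 0 0 0"

```text
time_s: 6.9
tcp_pos: [0.6229, -0.1387, 0.0291]
ee_rot: [[0.986, -0.166, -0.0], [-0.166, -0.986, 0.0], [-0.0, -0.0, -1.0]]
wrist_force: [-0.5, 0.1, 0.5]
gripper_width: 0.339
gripper_force: 0.0
```

Emit:
drive_tool --pt "34 0 0 -2 0 0 0" --pt "34 0 0 0 0 0 0"

```text
time_s: 7.07
tcp_pos: [0.6228, -0.1387, 0.027]
ee_rot: [[0.986, -0.166, -0.001], [-0.166, -0.986, 0.0], [-0.001, 0.0, -1.0]]
wrist_force: [-0.7, 1.1, 0.3]
gripper_width: 0.343
gripper_force: 0.0
```

Emit:
drive_tool --pt "34 0 0 -2 0 0 0" --pt "34 0 0 0 0 0 0"

```text
time_s: 7.23
tcp_pos: [0.6229, -0.1387, 0.025]
ee_rot: [[0.986, -0.166, -0.001], [-0.166, -0.986, 0.0], [-0.001, 0.0, -1.0]]
wrist_force: [0.1, 0.1, 0.7]
gripper_width: 0.344
gripper_force: 0.0
```

```bash
python3 - <<'E'
from h import *
s=sense(); p=capture("wrist"); w=cloud(p,s); save(p,"w3.png")
print(np.nanmedian(w[60:140,200:400,2]), np.nanmedian(w[100:140,:,2]))
q=toC(w[...,:2].reshape(-1,2)*1000,A,C).reshape(400,640,2)
for r,c in ((200,320),(215,320),(280,320),(230,270),(260,275),(290,280),(290,360),(260,365)): print(r,c,q[r,c].round(),w[r,c,2].round(4))
p=capture("scene"); w=cloud(p); q=toC(w[...,:2].reshape(-1,2)*1000,A,C).reshape(400,640,2)
m=(abs(q[...,0]-212)<14)&(abs(q[...,1]+143)<50)&(w[...,2]>.026)&(w[...,2]<.12)
z=w[m][:,2]; print(m.sum(), np.percentile(z,[0,2,5,20,50]))
v,u=np.where(m); k=np.argsort(w[m][:,2])[:8]; print([(u[i],v[i],q[v[i],u[i]].round().tolist(),round(float(w[v[i],u[i],2]),3)) for i in k])
E
```

```text
0.014122794536240858 0.014066817230051841
200 320 [ 229. -143.] 0.0145
215 320 [ 222. -143.] 0.024
280 320 [ 181. -144.] 0.0251
230 270 [ 213. -114.] 0.024
260 275 [ 241. -132.] 0.1257
290 280 [ 210. -127.] 0.0861
290 360 [ 210. -159.] 0.0867
260 365 [ 241. -155.] 0.1253
121 [0.0260269  0.02609701 0.02642719 0.04166424 0.05328411]
[(np.int64(258), np.int64(224), [226.0, -102.0], 0.026), (np.int64(258), np.int64(217), [207.0, -125.0], 0.026), (np.int64(262), np.int64(220), [207.0, -106.0], 0.026), (np.int64(249), np.int64(215), [219.0, -151.0], 0.026), (np.int64(244), np.int64(211), [217.0, -176.0], 0.026), (np.int64(258), np.int64(219), [212.0, -118.0], 0.026), (np.int64(250), np.int64(214), [214.0, -152.0], 0.026), (np.int64(255), np.int64(221), [224.0, -118.0], 0.026)]
```

View pics/w3.png

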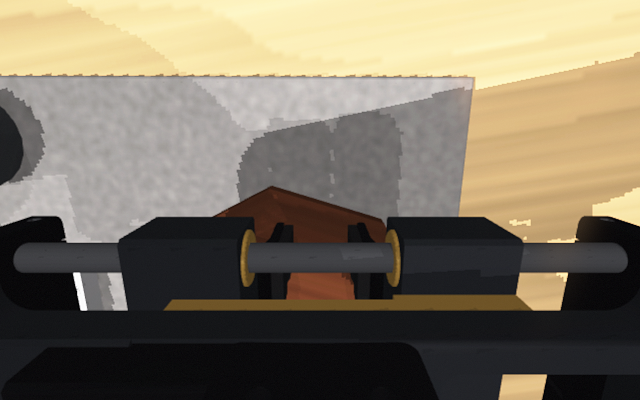

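Emit:
drive_tool --pt "34 0 0 -2 0 0 0" --pt "34 0 0 0 0 0 0"

```text
time_s: 7.5
tcp_pos: [0.6229, -0.1387, 0.0231]
ee_rot: [[0.986, -0.166, -0.0], [-0.166, -0.986, 0.0], [-0.0, -0.0, -1.0]]
wrist_force: [-0.8, 0.7, -0.6]
gripper_width: 0.336
gripper_force: 0.0
```

Emit:
drive_tool --pt "34 0 0 -2 0 0 0" --pt "34 0 0 0 0 0 0"

```text
time_s: 7.67
tcp_pos: [0.6229, -0.1386, 0.021]
ee_rot: [[0.986, -0.166, -0.001], [-0.166, -0.986, 0.0], [-0.001, 0.0, -1.0]]
wrist_force: [-0.2, -0.2, -0.4]
gripper_width: 0.343
gripper_force: 0.0
```

```bash
python3 - <<'E'
from h import *
s=sense(); p=capture("wrist"); print(p["fx"],p["fy"],p["cx"],p["cy"],s["joints"],s["effort"],s["moment"])
z=p["z_map"]; 
T=np.array(p["T_tool_cam"]); v,u=np.mgrid[:400,:640]
c=np.stack([(u-p["cx"])/p["fx"]*z,(v-p["cy"])/p["fy"]*z,z],-1)@T[:3,:3].T+T[:3,3]
for r in range(216,300,8): print(r,[tuple((c[r,k]*1000).round().astype(int)) for k in (266,274,280,286)])
E
```

```text
314.8461649939751 314.8461649939751 320.0809850301278 197.11204260071383 [ 1.95107475e+00  3.35608752e+01 -9.98799327e+00 -9.86433878e-03
 -4.64891095e+01  7.84921387e+01] [ 2.69796804e-02 -4.48900509e+01  1.49057168e+01  3.27622108e+00
  1.23910010e-01 -7.86997680e-05] [-0.06106198  0.03454394  0.0063003 ]
216 [(np.int64(11), np.int64(-31), np.int64(-2)), (np.int64(11), np.int64(-26), np.int64(-2)), (np.int64(11), np.int64(-23), np.int64(-2)), (np.int64(11), np.int64(-19), np.int64(-2))]
224 [(np.int64(6), np.int64(-31), np.int64(-2)), (np.int64(6), np.int64(-26), np.int64(-2)), (np.int64(10), np.int64(-21), np.int64(-14)), (np.int64(6), np.int64(-19), np.int64(-3))]
232 [(np.int64(1), np.int64(-31), np.int64(-2)), (np.int64(10), np.int64(-23), np.int64(-28)), (np.int64(11), np.int64(-19), np.int64(-29)), (np.int64(9), np.int64(-17), np.int64(-23))]
240 [(np.int64(-4), np.int64(-31), np.int64(-2)), (np.int64(11), np.int64(-21), np.int64(-39)), (np.int64(9), np.int64(-19), np.int64(-33)), (np.int64(9), np.int64(-16), np.int64(-35))]
248 [(np.int64(32), np.int64(-14), np.int64(-98)), 
[... 565 characters left out ...]
, (np.int64(25), np.int64(-12), np.int64(-99)), (np.int64(26), np.int64(-10), np.int64(-100)), (np.int64(26), np.int64(-9), np.int64(-99))]
280 [(np.int64(9), np.int64(-19), np.int64(-72)), (np.int64(3), np.int64(-18), np.int64(-62)), (np.int64(3), np.int64(-16), np.int64(-62)), (np.int64(-3), np.int64(-15), np.int64(-51))]
288 [(np.int64(6), np.int64(-19), np.int64(-72)), (np.int64(-1), np.int64(-18), np.int64(-61)), (np.int64(0), np.int64(-16), np.int64(-62)), (np.int64(-6), np.int64(-14), np.int64(-53))]
296 [(np.int64(3), np.int64(-19), np.int64(-73)), (np.int64(-4), np.int64(-18), np.int64(-61)), (np.int64(-4), np.int64(-16), np.int64(-62)), (np.int64(-9), np.int64(-14), np.int64(-54))]
```

Depth in the wrist view puts the real fingertips about 12 mm behind the reported TCP, so they are still roughly 9 mm above the template. With tip z = TCP z + 0.012, I go back to the edge push, correctly lowered.

Emit:
drive_tool --pt "34 23 1.2 0 0 0 0" --pt "34 23 1.2 0 0 0 0" --pt "34 0 0 -6 0 0 0" --pt "34 0 0 -6 0 0 0" --pt "34 0 0 0 0 0 0"

```text
time_s: 8.13
tcp_pos: [0.6671, -0.1361, 0.0073]
ee_rot: [[0.986, -0.167, -0.004], [-0.167, -0.986, 0.001], [-0.004, 0.0, -1.0]]
wrist_force: [-0.8, -1.0, -1.8]
gripper_width: 0.339
gripper_force: 0.0
```

```bash
python3 -c "
from h import *
tmpl('wrist')"
```

```text
tcp C [ 254.8 -133.2] 0.0073 F [-0.8 -1.  -1.8] t 8.1333
wrist 0.58 [array([ 224. , -133.4]), array([38.4, 15.9]), np.float64(73.5)] [[221.0, -116.0], [222.0, -153.0], [237.0, -118.0]]
```

Emit:
drive_tool --pt "34 -7.9 1.4 0 0 0 0" --pt "34 -7.9 1.4 0 0 0 0" --pt "34 -7.9 1.4 0 0 0 0" --pt "34 -7.9 1.4 0 0 0 0" --pt "34 0 0 0 0 0 0"

```text
time_s: 8.65
tcp_pos: [0.6352, -0.1303, 0.0098]
ee_rot: [[0.986, -0.166, -0.002], [-0.166, -0.986, 0.0], [-0.002, -0.0, -1.0]]
wrist_force: [-1.0, 0.3, 0.4]
gripper_width: 0.339
gripper_force: 0.0
```

```bash
python3 -c "
from h import *
tmpl('wrist');tmpl('scene')"
```

```text
tcp C [ 222.3 -132.9] 0.0098 F [-1.   0.3  0.4] t 8.65
wrist 0.84 [array([ 195.2, -133.5]), array([38.3, 17.9]), np.float64(89.4)] [[186.0, -117.0], [188.0, -153.0], [201.0, -149.0], [203.0, -119.0]]
tcp C [ 224.3 -132.9] 0.0099 F [-0.3 -0.6  1.6] t 8.75
scene 0.86 [array([ 125.6, -124.7]), array([134.4, 145. ]), np.float64(76.5)] [[190.0, -73.0], [75.0, -47.0], [42.0, -173.0], [116.0, -187.0], [205.0, -106.0]]
scene 0.39 [array([136.6, -44.1]), array([311.4, 303.4]), np.float64(89.6)] [[289.0, 46.0], [95.0, 111.0], [58.0, 107.0], [-14.0, 17.0], [-13.0, -195.0], [97.0, -184.0], [275.0, -72.0]]
```

Emit:
drive_tool --pt "34 0 0 -3 0 0 0" --pt "34 -7.9 1.4 -0.3 0 0 0" --pt "34 -7.9 1.4 -0.3 0 0 0" --pt "34 -7.9 1.4 -0.3 0 0 0" --pt "34 -7.9 1.4 -0.3 0 0 0"

```text
time_s: 9.27
tcp_pos: [0.6049, -0.1249, 0.0052]
ee_rot: [[0.986, -0.166, -0.0], [-0.166, -0.986, 0.0], [-0.0, 0.0, -1.0]]
wrist_force: [0.1, 0.2, 0.5]
gripper_width: 0.341
gripper_force: 0.3
```

Emit:
drive_tool --pt "34 -5.9 1 -0.3 0 0 0" --pt "34 -5.9 1 -0.3 0 0 0" --pt "34 -5.9 1 0 0 0 0" --pt "34 -4 0.7 0 0 0 0" --pt "34 0 0 0 0 0 0"

```text
time_s: 9.68
tcp_pos: [0.5832, -0.1212, 0.0048]
ee_rot: [[0.986, -0.166, -0.001], [-0.166, -0.986, 0.0], [-0.001, 0.0, -1.0]]
wrist_force: [-0.2, 0.5, 0.1]
gripper_width: 0.333
gripper_force: 0.1
```

```bash
python3 -c "
from h import *
tmpl('wrist');tmpl('scene');tmpl('top')"
```

```text
tcp C [ 169.6 -132.8] 0.0048 F [-0.2  0.5  0.1] t 9.6833
wrist 0.7 [array([ 145.1, -133.2]), array([17.1, 37.3]), np.float64(0.7)] [[154.0, -148.0], [153.0, -119.0], [137.0, -115.0], [137.0, -151.0]]
tcp C [ 170.1 -132.9] 0.0046 F [ 0.  -0.2  0.7] t 9.7833
scene 0.74 [array([  75. , -138.3]), array([134.1, 139.9]), np.float64(82.7)] [[151.0, -99.0], [133.0, -78.0], [14.0, -71.0], [2.0, -195.0], [47.0, -201.0]]
tcp C [ 170.4 -132.9] 0.0045 F [-0.6  0.4 -0.8] t 9.8833
top 0.75 [array([  79.1, -142.8]), array([127.7, 140.7]), np.float64(82.9)] [[140.0, -91.0], [62.0, -76.0], [23.0, -84.0], [13.0, -108.0], [8.0, -196.0], [110.0, -210.0], [132.0, -203.0], [144.0, -190.0], [151.0, -129.0]]
```

Emit:
drive_tool --pt "34 -4 0.7 0 0 0 0" --pt "34 -4 0.7 0 0 0 0" --pt "34 0 0 0 0 0 0"

```text
time_s: 10.23
tcp_pos: [0.576, -0.1198, 0.0047]
ee_rot: [[0.986, -0.166, 0.001], [-0.166, -0.986, 0.0], [0.001, -0.0, -1.0]]
wrist_force: [0.4, 0.3, 0.4]
gripper_width: 0.341
gripper_force: 0.4
```

Emit:
drive_tool --pt "34 -3 0.5 0 0 0 0" --pt "34 -1 0.2 0 0 0 0" --pt "34 0 0 0 0 0 0"

```text
time_s: 10.48
tcp_pos: [0.5756, -0.119, 0.0059]
ee_rot: [[0.986, -0.164, 0.008], [-0.164, -0.986, -0.0], [0.008, -0.001, -1.0]]
wrist_force: [4.9, 0.0, -0.3]
gripper_width: 0.342
gripper_force: 2.5
```

```bash
python3 -c "
from h import *
tmpl('wrist');tmpl('scene')"
```

```text
tcp C [ 161.8 -131.8] 0.0059 F [ 4.9  0.  -0.3] t 10.4833
wrist 0.9 [array([ 137.1, -132.4]), array([17.3, 37.3]), np.float64(0.7)] [[145.0, -148.0], [145.0, -117.0], [130.0, -114.0], [129.0, -151.0]]
tcp C [ 161.8 -131.8] 0.0058 F [ 5.7  1.3 -0.1] t 10.5833
scene 0.93 [array([  68.3, -144.4]), array([131.3, 134.2]), np.float64(89.5)] [[136.0, -93.0], [123.0, -81.0], [8.0, -81.0], [4.0, -207.0], [30.0, -210.0]]
```

Flush against the near fence at about 5 N. Next I back off, go round to the template's right side with closed fingers, and push toward the side fence.

Emit:
drive_tool --pt "34 12 -2 0 0 0 0" --pt "20 0 0 30 0 0 0" --pt "0 -5 -15 30 0 0 0" --pt "0 -33 -24 0 0 0 0" --pt "0 -33 -24 0 0 0 0"

```text
time_s: 11.1
tcp_pos: [0.5141, -0.1844, 0.0663]
ee_rot: [[0.986, -0.164, 0.003], [-0.164, -0.986, -0.0], [0.003, -0.0, -1.0]]
wrist_force: [-0.3, -0.9, -0.1]
gripper_width: 0.123
gripper_force: 0.0
```

Emit:
drive_tool --pt "0 -33 -24 0 0 0 0" --pt "0 -25 -2 0 0 0 0" --pt "0 0 0 0 0 0 0" --pt "0 0 0 0 0 0 0"

```text
time_s: 11.43
tcp_pos: [0.4532, -0.2107, 0.0649]
ee_rot: [[0.986, -0.168, -0.001], [-0.168, -0.986, 0.0], [-0.001, 0.0, -1.0]]
wrist_force: [0.9, -0.3, 0.1]
gripper_width: 0.009
gripper_force: 0.0
```

```bash
python3 -c "
from h import *
tmpl('wrist');tmpl('scene');tmpl('top');print(sense()['gripper_width'])"
```

```text
tcp C [  56.7 -243. ] 0.0649 F [ 0.9 -0.3  0.1] t 11.4333
wrist 0.7 [array([  74.9, -147.7]), array([131. , 151.1]), np.float64(89.0)] [[149.0, -184.0], [150.0, -113.0], [123.0, -85.0], [2.0, -81.0], [0.0, -135.0], [53.0, -213.0], [119.0, -213.0]]
tcp C [  59.1 -242.2] 0.065 F [0.3 0.2 1.1] t 11.5333
scene 0.77 [array([  75.3, -144.8]), array([133.2, 155.4]), np.float64(88.3)] [[152.0, -179.0], [153.0, -110.0], [123.0, -81.0], [3.0, -85.0], [2.0, -205.0], [119.0, -213.0]]
tcp C [  59.5 -241.8] 0.0647 F [-0.2  0.2 -0. ] t 11.6333
0.008120423192865843
```

Emit:
drive_tool --pt "0 9 -1.5 -28 0 0 0" --pt "0 0 0 -30 0 0 0" --pt "0 0 0 0 0 0 0" --pt "0 1.2 6.9 0 0 0 0" --pt "0 1.2 6.9 0 0 0 0"

```text
time_s: 12.15
tcp_pos: [0.4675, -0.1977, 0.0074]
ee_rot: [[0.986, -0.166, 0.001], [-0.166, -0.986, -0.0], [0.001, 0.0, -1.0]]
wrist_force: [0.1, -0.3, -0.3]
gripper_width: 0.001
gripper_force: 0.0
```

Emit:
drive_tool --pt "0 1 5.9 0 0 0 0" --pt "0 1 5.9 0 0 0 0" --pt "0 1 5.9 0 0 0 0" --pt "0 1 5.9 0 0 0 0" --pt "0 0 0 0 0 0 0"

```text
time_s: 12.57
tcp_pos: [0.4711, -0.1733, 0.0073]
ee_rot: [[0.986, -0.165, 0.001], [-0.165, -0.986, 0.0], [0.001, -0.0, -1.0]]
wrist_force: [0.1, 0.1, -0.4]
gripper_width: 0.006
gripper_force: 0.0
```

```bash
python3 -c "
from h import *
tmpl('wrist');tmpl('scene')"
```

```text
tcp C [  68.  -203.1] 0.0073 F [ 0.1  0.1 -0.4] t 12.5667
wrist 0.56 [array([  90.6, -128.7]), array([121.7, 132.4]), np.float64(4.1)] [[120.0, -193.0], [149.0, -163.0], [148.0, -91.0], [117.0, -62.0], [27.0, -67.0], [33.0, -127.0], [83.0, -193.0]]
tcp C [  67.7 -203.9] 0.0069 F [-0.1 -0.6  0.2] t 12.6667
scene 0.87 [array([  75.3, -127. ]), array([153.5, 136.6]), np.float64(0.2)] [[149.0, -87.0], [122.0, -59.0], [8.0, -59.0], [-2.0, -72.0], [5.0, -178.0], [70.0, -195.0], [122.0, -189.0], [148.0, -161.0]]
```

Emit:
drive_tool --pt "0 1 5.9 0 0 0 0" --pt "0 1 5.9 0 0 0 0" --pt "0 1 5.9 0 0 0 0" --pt "0 1 5.9 0 0 0 0" --pt "0 1 5.9 0 0 0 0"

```text
time_s: 13.18
tcp_pos: [0.4757, -0.1442, 0.0066]
ee_rot: [[0.986, -0.166, -0.0], [-0.166, -0.986, 0.0], [-0.0, 0.0, -1.0]]
wrist_force: [-0.2, -0.7, -0.8]
gripper_width: 0.007
gripper_force: 0.2
```

Emit:
drive_tool --pt "0 1 5.9 0 0 0 0" --pt "0 1 5.9 0 0 0 0" --pt "0 1 5.9 0 0 0 0" --pt "0 0.7 3.9 0 0 0 0" --pt "0 0 0 0 0 0 0"

```text
time_s: 13.6
tcp_pos: [0.4796, -0.1225, 0.0067]
ee_rot: [[0.986, -0.165, 0.0], [-0.165, -0.986, 0.0], [0.0, -0.0, -1.0]]
wrist_force: [-0.3, 0.2, 0.6]
gripper_width: 0.005
gripper_force: 0.0
```

```bash
python3 -c "
from h import *
tmpl('wrist');tmpl('scene')"
```

```text
tcp C [  67.7 -151.6] 0.0067 F [-0.3  0.2  0.6] t 13.6
wrist 0.64 [array([ 90.5, -77.6]), array([121.8, 131.9]), np.float64(3.6)] [[120.0, -142.0], [149.0, -112.0], [149.0, -41.0], [119.0, -12.0], [26.0, -16.0], [34.0, -74.0], [83.0, -142.0]]
tcp C [  67.6 -152.2] 0.0067 F [-0.3 -0.4  0.1] t 13.7
scene 0.71 [array([ 75.3, -75.6]), array([133.6, 154.2]), np.float64(89.7)] [[151.0, -108.0], [151.0, -39.0], [125.0, -11.0], [26.0, -10.0], [1.0, -36.0], [7.0, -121.0], [64.0, -141.0], [121.0, -140.0]]
```

About 11 mm remains.

Emit:
drive_tool --pt "0 0.7 4 0 0 0 0" --pt "0 0.7 4 0 0 0 0" --pt "0 0.4 2.5 0 0 0 0" --pt "0 0 0 0 0 0 0"

```text
time_s: 14.13
tcp_pos: [0.4813, -0.1123, 0.0067]
ee_rot: [[0.986, -0.165, 0.0], [-0.165, -0.986, 0.0], [0.0, -0.0, -1.0]]
wrist_force: [1.1, 0.5, 0.8]
gripper_width: 0.002
gripper_force: 0.0
```

Emit:
drive_tool --pt "0 0.3 1.5 0 0 0 0" --pt "0 0.3 1.5 0 0 0 0" --pt "0 0 0 0 0 0 0"

```text
time_s: 14.38
tcp_pos: [0.4818, -0.1096, 0.0066]
ee_rot: [[0.986, -0.166, 0.0], [-0.166, -0.986, 0.0], [0.0, -0.0, -1.0]]
wrist_force: [-0.6, 0.3, -0.6]
gripper_width: 0.006
gripper_force: 0.0
```

```bash
python3 -c "
from h import *
tmpl('wrist');tmpl('scene')"
```

```text
tcp C [  67.7 -138.5] 0.0066 F [-0.6  0.3 -0.6] t 14.3833
wrist 0.68 [array([ 88.1, -63.9]), array([123.3, 131.4]), np.float64(0.4)] [[120.0, -129.0], [149.0, -100.0], [149.0, -29.0], [121.0, 1.0], [26.0, -3.0], [34.0, -63.0], [83.0, -129.0]]
tcp C [  67.7 -138.6] 0.0067 F [-0.3 -0.2 -0.8] t 14.4833
scene 0.61 [array([ 77.2, -64.2]), array([128. , 151.6]), np.float64(88.1)] [[151.0, -95.0], [151.0, -26.0], [125.0, -3.0], [30.0, -6.0], [6.0, -31.0], [0.0, -105.0], [47.0, -127.0], [117.0, -127.0]]
```

Close. I push until force builds.

Emit:
drive_tool --pt "0 0.2 1.5 0 0 0 0" --pt "0 0.2 1 0 0 0 0" --pt "0 0 0 0 0 0 0"

```text
time_s: 14.83
tcp_pos: [0.4816, -0.109, 0.0067]
ee_rot: [[0.986, -0.166, -0.002], [-0.166, -0.986, -0.002], [-0.001, 0.002, -1.0]]
wrist_force: [0.7, -10.8, -0.1]
gripper_width: 0.003
gripper_force: 5.1
```

Emit:
drive_tool --pt "0 0.2 1.5 0 0 0 0" --pt "0 0 0 0 0 0 0"

```text
time_s: 15.0
tcp_pos: [0.4816, -0.1089, 0.0068]
ee_rot: [[0.986, -0.165, -0.002], [-0.165, -0.986, -0.004], [-0.002, 0.004, -1.0]]
wrist_force: [0.1, -18.0, -1.1]
gripper_width: 0.006
gripper_force: 8.8
```

Emit:
drive_tool --pt "0 -1 -7 0 0 0 0" --pt "0 -3 -18 5 0 0 0" --pt "0 0 0 40 0 0 0" --pt "0 0 0 41 0 0 0" --pt "0 0 0 41 0 0 0"

```text
time_s: 15.42
tcp_pos: [0.4775, -0.1311, 0.1347]
ee_rot: [[0.986, -0.167, -0.002], [-0.167, -0.986, 0.0], [-0.002, 0.0, -1.0]]
wrist_force: [1.2, -0.3, -0.5]
gripper_width: 0.001
gripper_force: 0.0
```

Emit:
drive_tool --pt "0 -10 20 41 0 0 0" --pt "0 -20 30 41 0 0 0" --pt "0 -20 20 41 0 0 0" --pt "0 0 0 0 0 0 0" --pt "0 0 0 0 0 0 0"

```text
time_s: 15.83
tcp_pos: [0.4379, -0.0723, 0.2383]
ee_rot: [[0.986, -0.164, 0.006], [-0.164, -0.986, 0.002], [0.006, -0.003, -1.0]]
wrist_force: [-0.1, -0.2, -0.5]
gripper_width: 0.008
gripper_force: 0.0
```

```bash
cat > seat.py <<'E'
from h import *
import sys
tmpl('wrist'); tmpl('scene')
s=sense(); p=capture("wrist"); w=cloud(p,s); save(p,sys.argv[1],(200,0,520,300),2)
q=toC(w[...,:2].reshape(-1,2)*1000,A,C); z=w[...,2].reshape(-1)*1000
# fences inner faces
f=(abs(z-28)<2.5)&(p["frame"].min(-1).reshape(-1)>120)
S=f&(q[:,0]>20)&(q[:,0]<180)&(abs(q[:,1]-7)<15); N=f&(q[:,1]<-20)&(q[:,1]>-190)&(abs(q[:,0]+7)<15)
print("side y",np.percentile(q[S,1],[2,50,98]),np.polyfit(q[S,0],q[S,1],1),"near x",np.percentile(q[N,0],[2,50,98]) if N.sum() else None)
for x in (80,90,110):
  k=(abs(q[:,0]-x)<9)&(q[:,1]>60)&(q[:,1]<200)&(z>50)&(z<170); o=np.c_[q[k],z[k]-15]
  if len(o): o=o[np.argsort(o[:,1])]; print(x,o[::max(1,len(o)//10)].round().tolist())
E
python3 seat.py w4.png
```

```text
tcp C [  18.1 -109.3] 0.2383 F [-0.1 -0.2 -0.5] t 15.8333
wrist 0.91 [array([ 74.4, -64.6]), array([150.4, 130.3]), np.float64(0.1)] [[149.0, -98.0], [149.0, -30.0], [118.0, 0.0], [0.0, -2.0], [1.0, -128.0], [118.0, -129.0]]
tcp C [  17.2 -110.3] 0.2352 F [ 0.1 -0.6 -0. ] t 15.9333
scene 0.75 [array([ 77.7, -64.1]), array([149.7, 128.2]), np.float64(0.8)] [[145.0, -21.0], [118.0, -2.0], [41.0, -0.0], [24.0, -7.0], [4.0, -29.0], [4.0, -119.0], [18.0, -129.0], [126.0, -121.0], [149.0, -96.0], [152.0, -38.0]]
side y [ 0.448323    7.62488943 15.13791018] [2.03724879e-03 7.51425441e+00] near x [-15.52890572  -7.9559709   -0.639012  ]
80 [[80.0, 60.0, 113.0], [73.0, 95.0, 70.0], [74.0, 99.0, 80.0], [85.0, 103.0, 75.0], [76.0, 106.0, 100.0], [80.0, 110.0, 109.0], [77.0, 113.0, 112.0], [84.0, 116.0, 112.0], [82.0, 119.0, 120.0], [79.0, 122.0, 129.0], [77.0, 131.0, 126.0]]
90 [[85.0, 61.0, 41.0], [83.0, 94.0, 71.0], [85.0, 98.0, 65.0], [83.0, 102.0, 82.0], [84.0, 106.0, 89.0], [82.0, 109.0, 97.0], [84.0, 113.0, 103.0], [84.0, 116.0, 112.0], [83.0, 119.0, 120.0], [83.0, 122.0, 127.0], [84.0, 128.0, 124.0]]
```

View pics/w4.png

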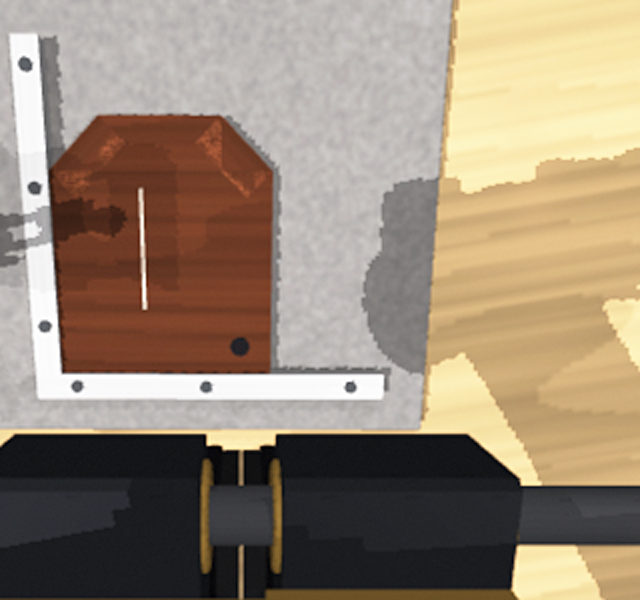

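The template sits flush at (62–270, 115–372): its top edge is against the near fence and its left side against the side fence, both within about 1 mm. Now the clamp handle: I go above the gap between the arm and the grip.

Emit:
drive_tool --pt "0 18 35.5 0 0 0 0" --pt "0 18 35.5 0 0 0 0" --pt "0 18 35.5 0 0 0 0" --pt "0 18 35.5 0 0 0 0" --pt "0 18 35.5 0 0 0 0"

```text
time_s: 16.5
tcp_pos: [0.528, 0.1053, 0.2343]
ee_rot: [[0.986, -0.167, -0.003], [-0.167, -0.986, -0.001], [-0.002, 0.002, -1.0]]
wrist_force: [0.2, 0.3, 0.5]
gripper_width: 0.005
gripper_force: 0.0
```

Emit:
drive_tool --pt "0 0 0 -20 0 0 0" --pt "0 0 0 0 0 0 0" --pt "0 0 0 0 0 0 0"

```text
time_s: 16.75
tcp_pos: [0.5264, 0.1034, 0.2134]
ee_rot: [[0.986, -0.166, -0.006], [-0.166, -0.986, -0.003], [-0.005, 0.004, -1.0]]
wrist_force: [-0.3, 0.1, 0.8]
gripper_width: 0.004
gripper_force: 0.0
```

```bash
python3 - <<'E'
from h import *
tmpl('wrist')
for n in ("wrist","scene"):
    s=sense(); p=capture(n); w=cloud(p,s)
    q=toC(w[...,:2].reshape(-1,2)*1000,A,C).reshape(400,640,2)
    for l in ("clamp_handle","clamp_arm"):
        for r in masks_of(l,p)[:1]:
            m=r["region"]; o=np.c_[q[m],w[m][:,2]*1000-15]; o=o[(o[:,2]>30)&(o[:,2]<150)]
            if len(o): print(n,l,r["p"],len(o),np.percentile(o,[3,50,97],axis=0).round().tolist())
E
```

```text
tcp C [75.5 79. ] 0.2134 F [-0.3  0.1  0.8] t 16.75
wrist 0.6 [array([ 74.9, -65. ]), array([131.5, 149.2]), np.float64(89.5)] [[120.0, -130.0], [149.0, -99.0], [149.0, -28.0], [121.0, -1.0], [28.0, 1.0], [1.0, -91.0], [0.0, -130.0]]
wrist clamp_handle 0.7 1368 [[66.0, 90.0, 40.0], [77.0, 113.0, 109.0], [85.0, 131.0, 129.0]]
wrist clamp_arm 0.64 1367 [[67.0, 19.0, 38.0], [76.0, 48.0, 111.0], [84.0, 68.0, 121.0]]
scene clamp_handle 0.74 153 [[72.0, 98.0, 35.0], [84.0, 116.0, 93.0], [87.0, 134.0, 129.0]]
scene clamp_arm 0.54 242 [[68.0, 26.0, 37.0], [79.0, 55.0, 85.0], [86.0, 71.0, 120.0]]
```

Emit:
drive_tool --pt "0 1.2 6.9 -25 0 0 0" --pt "0 0 0 -30 0 0 0" --pt "0 0 0 -28 0 0 0" --pt "0 0 0 -20 0 0 0" --pt "0 0 0 0 0 0 0"

```text
time_s: 17.57
tcp_pos: [0.5255, 0.1096, 0.1088]
ee_rot: [[0.986, -0.167, -0.008], [-0.167, -0.986, -0.003], [-0.008, 0.005, -1.0]]
wrist_force: [-0.4, 0.1, -0.4]
gripper_width: 0.006
gripper_force: 0.0
```

Emit:
drive_tool --pt "0 1 6 -2 0 0 0" --pt "0 1 6 -4 0 0 0" --pt "0 0 0 0 0 0 0"

```text
time_s: 17.82
tcp_pos: [0.5319, 0.1246, 0.108]
ee_rot: [[0.986, -0.165, 0.003], [-0.165, -0.986, 0.001], [0.003, -0.002, -1.0]]
wrist_force: [0.3, 0.5, -0.1]
gripper_width: 0.006
gripper_force: 0.0
```

Emit:
drive_tool --pt "0 1.2 7 -8 0 0 0" --pt "0 1.5 9 -4 0 0 0" --pt "0 0 0 0 0 0 0"

```text
time_s: 18.07
tcp_pos: [0.5339, 0.1406, 0.0949]
ee_rot: [[0.986, -0.165, 0.001], [-0.165, -0.986, 0.001], [0.001, -0.001, -1.0]]
wrist_force: [-0.5, -0.5, 0.2]
gripper_width: 0.008
gripper_force: 0.0
```

Emit:
drive_tool --pt "0 1.5 9 -6 0 0 0" --pt "0 1.4 8 -6 0 0 0" --pt "0 0 0 0 0 0 0"

```text
time_s: 18.32
tcp_pos: [0.536, 0.1574, 0.0816]
ee_rot: [[0.986, -0.165, -0.001], [-0.165, -0.986, -0.0], [-0.001, 0.0, -1.0]]
wrist_force: [0.0, 0.7, -0.3]
gripper_width: 0.003
gripper_force: 0.0
```

```bash
python3 - <<'E'
from h import *
for n in ("wrist","scene"):
    s=sense(); p=capture(n); w=cloud(p,s)
    print("tcp C",np.round(toC(np.array(s["tcp_pos"][:2])*1000,A,C),1),s["tcp_pos"][2],s["wrist_force"])
    q=toC(w[...,:2].reshape(-1,2)*1000,A,C).reshape(400,640,2)
    for l in ("clamp_handle","clamp_arm"):
        for r in masks_of(l,p)[:1]:
            m=r["region"]; o=np.c_[q[m],w[m][:,2]*1000-15]; o=o[(o[:,2]>20)&(o[:,2]<150)]
            if len(o): print(n,l,r["p"],len(o),np.percentile(o,[3,50,97],axis=0).round().tolist())
E
```

```text
tcp C [ 75.8 133.8] 0.08158506288312475 [ 0.03620723  0.731255   -0.30395771]
wrist clamp_handle 0.76 1112 [[77.0, 58.0, 23.0], [82.0, 107.0, 45.0], [86.0, 142.0, 66.0]]
wrist clamp_arm 0.74 3417 [[67.0, -24.0, 28.0], [79.0, 3.0, 47.0], [84.0, 59.0, 64.0]]
tcp C [ 75.9 132.5] 0.08232454892069745 [-0.32408804  0.17571983  0.32765024]
scene clamp_handle 0.61 268 [[67.0, 75.0, 26.0], [80.0, 148.0, 59.0], [87.0, 198.0, 76.0]]
scene clamp_arm 0.73 190 [[68.0, -24.0, 22.0], [79.0, 14.0, 41.0], [86.0, 64.0, 53.0]]
```

Emit:
drive_tool --pt "0 1.7 10 -5 0 0 0" --pt "0 1.7 10 -6 0 0 0" --pt "0 0 0 -6 0 0 0" --pt "0 0 0 -4 0 0 0" --pt "0 0 0 0 0 0 0"

```text
time_s: 19.03
tcp_pos: [0.539, 0.1761, 0.0605]
ee_rot: [[0.986, -0.166, -0.002], [-0.166, -0.986, -0.001], [-0.002, 0.001, -1.0]]
wrist_force: [-0.4, -0.1, -0.0]
gripper_width: 0.008
gripper_force: 0.0
```

Emit:
drive_tool --pt "0 0 0 -4 0 0 0" --pt "0 0 0 -2 0 0 0" --pt "0 0 0 0 0 0 0"

```text
time_s: 19.28
tcp_pos: [0.5391, 0.1756, 0.0552]
ee_rot: [[0.986, -0.166, -0.001], [-0.166, -0.986, -0.001], [-0.001, 0.001, -1.0]]
wrist_force: [-0.1, -0.1, 0.1]
gripper_width: 0.006
gripper_force: 0.0
```

Emit:
drive_tool --pt "0 0 0 -2 0 0 0" --pt "0 0 0 0 0 0 0"

```text
time_s: 19.45
tcp_pos: [0.5395, 0.1758, 0.0537]
ee_rot: [[0.986, -0.166, -0.0], [-0.166, -0.986, -0.0], [-0.0, 0.0, -1.0]]
wrist_force: [-0.0, -0.1, 0.4]
gripper_width: 0.008
gripper_force: 0.1
```

Emit:
drive_tool --pt "0 0 0 -2 0 0 0" --pt "0 0 0 0 0 0 0"

```text
time_s: 19.62
tcp_pos: [0.5397, 0.1759, 0.0533]
ee_rot: [[0.986, -0.165, 0.0], [-0.165, -0.986, -0.0], [0.0, 0.0, -1.0]]
wrist_force: [-3.0, -1.3, 7.2]
gripper_width: 0.006
gripper_force: 4.0
```

Emit:
drive_tool --pt "0 0 0 -2 0 0 0" --pt "0 0 0 0 0 0 0"

```text
time_s: 19.78
tcp_pos: [0.5398, 0.1759, 0.053]
ee_rot: [[0.986, -0.165, 0.001], [-0.165, -0.986, -0.001], [0.001, 0.0, -1.0]]
wrist_force: [-5.5, -1.5, 17.8]
gripper_width: 0.005
gripper_force: 8.8
```

Emit:
drive_tool --pt "0 0 0 -1.5 0 0 0" --pt "0 0 0 0 0 0 0"

```text
time_s: 19.95
tcp_pos: [0.5398, 0.1759, 0.0529]
ee_rot: [[0.986, -0.164, 0.002], [-0.164, -0.986, -0.001], [0.002, 0.0, -1.0]]
wrist_force: [-8.4, -0.8, 24.9]
gripper_width: 0.007
gripper_force: 12.4
```

Firm stop at tip height ≈ 51 mm, matching the handle fully down (52 mm). I retreat upward and check.

Emit:
drive_tool --pt "0 0 0 10 0 0 0" --pt "0 0 0 40 0 0 0" --pt "0 0 0 41 0 0 0" --pt "0 -15 -15 41 0 0 0" --pt "0 -30 -30 20 0 0 0"

```text
time_s: 20.37
tcp_pos: [0.5035, 0.1381, 0.1989]
ee_rot: [[0.986, -0.164, 0.01], [-0.164, -0.987, 0.003], [0.009, -0.005, -1.0]]
wrist_force: [1.3, -0.5, 1.7]
gripper_width: 0.009
gripper_force: 0.0
```

Emit:
drive_tool --pt "0 -30 -30 20 0 0 0" --pt "0 -20 -30 0 0 0 0" --pt "0 0 0 0 0 0 0" --pt "0 0 0 0 0 0 0"

```text
time_s: 20.7
tcp_pos: [0.4518, 0.0781, 0.2126]
ee_rot: [[0.986, -0.168, 0.002], [-0.168, -0.986, 0.001], [0.001, -0.001, -1.0]]
wrist_force: [0.2, 1.2, -0.2]
gripper_width: 0.005
gripper_force: 0.0
```

```bash
python3 - <<'E'
from h import *
tmpl("wrist")
for n in ("wrist","scene"):
    s=sense(); p=capture(n); w=cloud(p,s)
    if n=="wrist": save(p,"w5.png",(100,0,500,300),2)
    q=toC(w[...,:2].reshape(-1,2)*1000,A,C).reshape(400,640,2)
    for l in ("clamp_handle","clamp_arm","seam_gauge","round_weight_mid"):
        for r in masks_of(l,p)[:1]:
            m=r["region"]; o=np.c_[q[m],w[m][:,2]*1000-15]; print(n,l,r["p"],len(o),np.nanpercentile(o,[3,50,97],axis=0).round().tolist())
    g=(abs(q[...,0]-75)<9)&(q[...,1]>130)&(q[...,1]<203)&(w[...,2]>.05)&(w[...,2]<.09)
    if g.sum()>20: print("grip slope,z@165",np.polyfit(q[g][:,1]-165,w[g][:,2]*1000-15,1))
E
```

```text
tcp C [ 6.3 41.4] 0.2126 F [ 0.2  1.2 -0.2] t 20.7
wrist 0.84 [array([ 74.9, -64.7]), array([150. , 130.7]), np.float64(0.2)] [[150.0, -99.0], [149.0, -29.0], [120.0, -0.0], [-0.0, -1.0], [0.0, -129.0], [119.0, -129.0]]
wrist clamp_handle 0.79 2044 [[65.0, 97.0, 29.0], [75.0, 157.0, 50.0], [84.0, 199.0, 54.0]]
wrist clamp_arm 0.8 1168 [[66.0, -29.0, 14.0], [75.0, 13.0, 43.0], [83.0, 61.0, 53.0]]
wrist seam_gauge 0.78 1911 [[118.0, 59.0, 0.0], [157.0, 72.0, 3.0], [190.0, 85.0, 8.0]]
grip slope,z@165 [ 0.09846074 50.90074893]
scene clamp_handle 0.92 340 [[63.0, 71.0, 3.0], [79.0, 149.0, 46.0], [87.0, 205.0, 55.0]]
scene clamp_arm 0.7 185 [[55.0, -24.0, 10.0], [79.0, 4.0, 40.0], [86.0, 63.0, 52.0]]
scene seam_gauge 0.82 257 [[124.0, 61.0, -0.0], [170.0, 75.0, 3.0], [213.0, 88.0, 9.0]]
scene round_weight_mid 0.9 390 [[244.0, 40.0, 3.0], [272.0, 67.0, 23.0], [292.0, 86.0, 48.0]]
grip slope,z@165 [ 0.09479945 51.02549208]
```

View pics/w5.png

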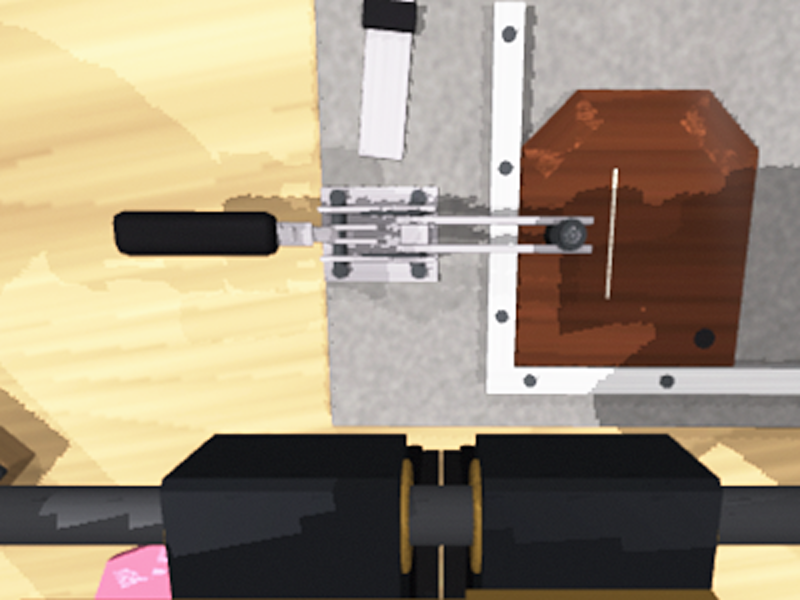

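The handle lies level at (195,232) and the foot rests on the template at (568,235), which is still flush. One check that the handle is fully down: the grip's slope over its middle only.

```bash
python3 - <<'E'
from h import *
for n in ("wrist","scene"):
    s=sense(); p=capture(n); w=cloud(p,s); q=toC(w[...,:2].reshape(-1,2)*1000,A,C).reshape(400,640,2)
    for y in range(130,206,8):
        g=(abs(q[...,0]-75)<5)&(abs(q[...,1]-y)<4)&(w[...,2]>.04)&(w[...,2]<.09); print(n,y,g.sum(),np.round(np.median(w[g][:,2])*1000-15,1) if g.any() else None)
E
```

```text
wrist 130 90 47.3
wrist 138 83 48.5
wrist 146 83 49.3
wrist 154 85 50.4
wrist 162 82 51.2
wrist 170 93 51.8
wrist 178 93 52.6
wrist 186 93 53.4
wrist 194 92 54.3
wrist 202 48 54.0
scene 130 4 48.9
scene 138 8 49.1
scene 146 6 50.2
scene 154 9 50.0
scene 162 7 52.8
scene 170 7 52.8
scene 178 8 53.5
scene 186 10 53.4
scene 194 7 54.9
scene 202 14 53.6
```

The slope reads about 0.1 rad, though the height at the grip's middle is right for fully down. A second, firmer press farther out on the grip costs little, so I do that.

Emit:
drive_tool --pt "0 23 31.3 0 0 0 0" --pt "0 23 31.3 0 0 0 0" --pt "0 23 31.3 0 0 0 0" --pt "0 23 31.3 0 0 0 0" --pt "0 0 0 -30 0 0 0"

```text
time_s: 21.82
tcp_pos: [0.5529, 0.2114, 0.1869]
ee_rot: [[0.987, -0.161, 0.016], [-0.162, -0.987, 0.007], [0.014, -0.01, -1.0]]
wrist_force: [2.2, 0.6, 0.2]
gripper_width: 0.005
gripper_force: 0.0
```

Emit:
drive_tool --pt "0 0 0 -40 0 0 0" --pt "0 0 0 -40 0 0 0" --pt "0 0 0 -30 0 0 0" --pt "0 0 0 -6 0 0 0" --pt "0 0 0 0 0 0 0"

```text
time_s: 22.23
tcp_pos: [0.5437, 0.2036, 0.0638]
ee_rot: [[0.986, -0.166, -0.004], [-0.166, -0.986, -0.003], [-0.004, 0.004, -1.0]]
wrist_force: [-0.8, 0.1, 0.6]
gripper_width: 0.004
gripper_force: 0.0
```

Emit:
drive_tool --pt "0 0 0 -5 0 0 0" --pt "0 0 0 -2 0 0 0" --pt "0 0 0 0 0 0 0"

```text
time_s: 22.48
tcp_pos: [0.5458, 0.205, 0.0605]
ee_rot: [[0.986, -0.166, 0.003], [-0.166, -0.986, 0.002], [0.002, -0.002, -1.0]]
wrist_force: [1.2, 0.1, 0.4]
gripper_width: 0.004
gripper_force: 0.0
```

Emit:
drive_tool --pt "0 0 0 -2 0 0 0" --pt "0 0 0 0 0 0 0"

```text
time_s: 22.65
tcp_pos: [0.5452, 0.2047, 0.0578]
ee_rot: [[0.986, -0.166, 0.002], [-0.166, -0.986, 0.001], [0.001, -0.001, -1.0]]
wrist_force: [-0.9, -0.2, 1.0]
gripper_width: 0.008
gripper_force: 0.0
```

Emit:
drive_tool --pt "0 0 0 -2 0 0 0" --pt "0 0 0 0 0 0 0"

```text
time_s: 22.82
tcp_pos: [0.5454, 0.2048, 0.0563]
ee_rot: [[0.986, -0.165, 0.002], [-0.165, -0.986, 0.001], [0.002, -0.001, -1.0]]
wrist_force: [-1.4, -0.2, 4.7]
gripper_width: 0.007
gripper_force: 2.3
```

Emit:
drive_tool --pt "0 0 0 -2 0 0 0" --pt "0 0 0 0 0 0 0"

```text
time_s: 22.98
tcp_pos: [0.5456, 0.2049, 0.056]
ee_rot: [[0.986, -0.165, 0.002], [-0.165, -0.986, 0.001], [0.002, -0.001, -1.0]]
wrist_force: [-4.7, -1.2, 13.7]
gripper_width: 0.005
gripper_force: 6.9
```

Emit:
drive_tool --pt "0 0 0 -2 0 0 0" --pt "0 0 0 0 0 0 0"

```text
time_s: 23.15
tcp_pos: [0.5457, 0.2049, 0.0558]
ee_rot: [[0.986, -0.164, 0.003], [-0.164, -0.986, 0.0], [0.003, -0.001, -1.0]]
wrist_force: [-8.3, -0.9, 21.9]
gripper_width: 0.003
gripper_force: 11.3
```

Emit:
drive_tool --pt "0 0 0 -2 0 0 0" --pt "0 0 0 0 0 0 0" --pt "0 0 0 0 0 0 0"

```text
time_s: 23.4
tcp_pos: [0.5458, 0.2049, 0.0556]
ee_rot: [[0.987, -0.163, 0.004], [-0.163, -0.987, 0.001], [0.004, -0.001, -1.0]]
wrist_force: [-11.6, -1.8, 30.9]
gripper_width: 0.008
gripper_force: 15.7
```

Emit:
drive_tool --pt "0 0 0 -1 0 0 0" --pt "0 0 0 0 0 0 0" --pt "0 0 0 0 0 0 0"

```text
time_s: 23.65
tcp_pos: [0.5458, 0.2049, 0.0555]
ee_rot: [[0.987, -0.163, 0.004], [-0.163, -0.987, 0.001], [0.004, -0.001, -1.0]]
wrist_force: [-13.8, -2.3, 35.5]
gripper_width: 0.006
gripper_force: 17.9
```

It is against a hard stop: 0.8 mm of give up to 35 N. I retreat, check the seat and hand in.

Emit:
drive_tool --pt "0 0 0 12 0 0 0" --pt "0 0 0 40 0 0 0" --pt "0 0 0 41 0 0 0" --pt "0 -15 -15 41 0 0 0" --pt "0 -30 -30 20 0 0 0"

```text
time_s: 24.07
tcp_pos: [0.5087, 0.1668, 0.2008]
ee_rot: [[0.986, -0.164, 0.01], [-0.164, -0.987, 0.004], [0.009, -0.006, -1.0]]
wrist_force: [1.4, -0.1, 0.2]
gripper_width: 0.008
gripper_force: 0.0
```

Emit:
drive_tool --pt "0 -30 -30 15 0 0 0" --pt "0 -25 -40 0 0 0 0" --pt "0 0 -20 0 0 0 0" --pt "0 0 0 0 0 0 0" --pt "0 0 0 0 0 0 0"

```text
time_s: 24.48
tcp_pos: [0.4547, 0.0805, 0.2103]
ee_rot: [[0.986, -0.168, 0.002], [-0.168, -0.986, 0.001], [0.002, -0.001, -1.0]]
wrist_force: [0.6, 0.2, 1.1]
gripper_width: 0.007
gripper_force: 0.0
```

```bash
python3 - <<'E'
from h import *
tmpl("wrist")
s=sense(); p=capture("wrist"); w=cloud(p,s); q=toC(w[...,:2].reshape(-1,2)*1000,A,C).reshape(400,640,2)
for y in (138,165,190):
    g=(abs(q[...,0]-75)<5)&(abs(q[...,1]-y)<4)&(w[...,2]>.04)&(w[...,2]<.09); print(y,g.sum(),np.round(np.median(w[g][:,2])*1000-15,1) if g.any() else None)
for x,y in ((130,-65),(20,-20),(20,-110),(100,-110)):
    g=(abs(q[...,0]-x)<6)&(abs(q[...,1]-y)<6); print(x,y,np.nanmedian(w[g][:,2]))
print(finish_job())
E
```

```text
tcp C [ 8.7 44.2] 0.2103 F [0.6 0.2 1.1] t 24.4833
wrist 0.7 [array([ 74.6, -65.1]), array([150.5, 130. ]), np.float64(0.0)] [[150.0, -99.0], [149.0, -33.0], [120.0, -1.0], [0.0, -3.0], [3.0, -129.0], [119.0, -129.0]]
138 80 48.7
165 83 51.3
190 89 53.9
130 -65 0.02347409351968724
20 -20 0.3281602390329297
20 -110 0.023438707213282034
100 -110 0.023510649175208398
the job is handed in; nothing more can be done
None
```

The template is flush in the fence corner to within about 1 mm and lies flat, the clamp handle is down on its hard stop, and the job is handed in. The grip's top face read a 0.1 rad slope where I expected level. Foot force could not be measured directly, and no verdict came back.

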